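Spice canisters in order of height on the tiled board

ROBOT

A 6-joint arm with a two-finger parallel gripper is mounted at the origin on the work surface. World frame = base frame: x ahead of the robot, y to its left, z up, the work surface at z = 0. Lengths are in m, angles in rad, forces in N, time in s.
With the tool pointing down it reaches from about 0.35 to 0.975 m from the base axis. Payload 4.9 kg.
Tool frame: the origin (TCP) lies between the finger pads; the fingertips stand 8 mm ahead of it and the grasp point (between the pads) lies 11 mm behind it; z points along the fingers, y is the direction in which the jaws open and shut (so a half turn about z gives the same grasp; the last joint's range is limited). The gripper opens to 85 mm and grips with 20 to 120 N. Pads are 22 mm wide; open, the fingers measure 114 mm over their backs; the gripper's body (76 mm by 85 mm) begins 54 mm behind the grasp point. The pads swing forward as they close: fully open they stand 13 mm farther back than shut.
Start: joints at [1.141, 0.053, 1.613, -0, 1.476, -0.119], TCP at [0.191, 0.595, 0.239] pointing down, gripper open.
Joint ranges: [-3.01, 3.01], [-1.01, 2.22], [0.06, 2.58], [-1.02, 4.17], [0.09, 2.62], [-3.14, 3.14]. Speed limits (rad/s): [2.57, 2.57, 3.14, 3.14, 3.14, 3.14].

INTERFACE

Orientations are given as a rotation vector (axis times angle).
In Python, from station import ctrl gives the robot as it stands. The module is installed in compiled form; this text tells all that it offers.
- The arm moves only by the shell command python3 -m creep 'ROWS' [FORCE]. ROWS is JSON, a list of rows, each an object with "hand": the opening, from 0 (shut) to 1 (fully open); "translation": the shift along the tool's x, y, z in cm, a list of three; "delta_rot": the turn, a rotation vector about the tool's x, y, z in degrees, a list of three. A call has 1 to 8 rows; each row shifts and turns the commanded pose from where the row before left it, along the tool's axes as they then stand; what a row does not reach is not made up. A row lasts 1/8 s, in which the tool goes at most 62.5 mm and 10.7 degrees, less where a joint would pass 70% of its speed; a pose out of reach is approached as far as the arm can. A call with a gripper value outside its range is refused whole. The fingers move at their own pace and stop on an object; FORCE is the grip in N (left out, the last holds). Time passes only in rows, so rows that do not move let the fingers close. It gives the time, the measured TCP pose, the force and the opening at its end, in the units of the state.
- ctrl.get_obs(): the state, without advancing time (a new reading comes with each control period).
- ctrl.get_image(name): name is "scene" or "top" or "wrist"; returns (picture, depth): 420x560x3 uint8, red, green, blue; 420x560 float32, m along the optical axis (not along the pixel's ray), 0 where there is no reading.
- ctrl.calibration(name): a dict with "fx", "fy", "cx", "cy" (pixels), "dist" ([k1, k2, p1, p2, k3] as OpenCV has them; the pictures are not rectified), "T" (4x4, takes a point from camera to world coordinates). Camera axes: x right, y up, looking along -z (the intrinsics and any distortion apply to the point x, -y, -z); pixel columns grow to the right and rows downward; lengths in m; the calibration is good to about 2 mm. A picture is of the moment at which its call begins: read the wrist's pose just before it. calibration takes no time and is no camera call; for the wrist camera it gives the pose at the moment of the call.
- ctrl.finish_job(): hands the job in, once; it reports no verdict.
The state is a dict: "t": time; "q": joint angles; "dq": joint speeds; "effort": joint torques, N m; "tool_pos": TCP position; "tool_rot": TCP orientation; "contact_force": force on the tool from outside, world axes, zero at the start; "wrist_torque": the same for the moment, N m; "opening": finger opening in m.
Only numpy, scipy, OpenCV 4.12 (cv2) and the standard library are available. Lean on these libraries where they do the work, as an engineer would, in place of code of your own. Each camera call takes 0.05 s, during which the arm holds its last target.

TASK

Line up the four spice canisters by height on the row of tiles, one standing in the middle of each tile: the shortest on the end tile next to the crock with the spatula, then each taller one in turn, with the tallest on the end tile farthest from the crock. Set each canister down on its tile rather than dropping it, tip none of them over, leave the crock where it is, and let go of everything when you are done.

Things in the scene. Friction and masses are not known exactly. Their poses are not given: they have to be found in the camera images.
- yellow_mid (a point): yellow lidded spice canister, the shortest of the four: a plain upright cylinder, 50 mm in diameter and 56 mm tall, rigid, lid fixed on; a 32 mm brown wooden disc marks its lid. Loose, stands on the counter at the start. The point is its centre, on its axis 28 mm above its underside; z is its axis, up.
- green_mid (a point): green lidded spice canister, the second shortest of the four: a plain upright cylinder, 50 mm in diameter and 74 mm tall, rigid, lid fixed on; a 32 mm brown wooden disc marks its lid. Loose, stands on the counter at the start. The point is its centre, on its axis 37 mm above its underside; z is its axis, up.
- red_mid (a point): red lidded spice canister, the second tallest of the four: a plain upright cylinder, 50 mm in diameter and 92 mm tall, rigid, lid fixed on; a 32 mm brown wooden disc marks its lid. Loose, stands on the counter at the start. The point is its centre, on its axis 46 mm above its underside; z is its axis, up.
- white_mid (a point): white lidded spice canister, the tallest of the four: a plain upright cylinder, 50 mm in diameter and 110 mm tall, rigid, lid fixed on; a 32 mm brown wooden disc marks its lid. Loose, stands on the counter at the start. The point is its centre, on its axis 55 mm above its underside; z is its axis, up.
- tile_1: Square tile, blue rim with a white field and blue diamond, 68 mm wide and 4 mm thick, fixed on the pale board; its upper face is 16 mm above the counter. Origin: centre of its underside, 12 mm above the counter. The four tiles make one straight row along their y axis, 84 mm from centre to centre, numbered from the +y end (tile_1) to the -y end (tile_4); x is horizontal, across the row.
- tile_2: Square tile, blue rim with a white field and blue diamond, 68 mm wide and 4 mm thick, fixed on the pale board; its upper face is 16 mm above the counter. Origin: centre of its underside, 12 mm above the counter. The four tiles make one straight row along their y axis, 84 mm from centre to centre, numbered from the +y end (tile_1) to the -y end (tile_4); x is horizontal, across the row.
- tile_3: Square tile, blue rim with a white field and blue diamond, 68 mm wide and 4 mm thick, fixed on the pale board; its upper face is 16 mm above the counter. Origin: centre of its underside, 12 mm above the counter. The four tiles make one straight row along their y axis, 84 mm from centre to centre, numbered from the +y end (tile_1) to the -y end (tile_4); x is horizontal, across the row.
- tile_4: Square tile, blue rim with a white field and blue diamond, 68 mm wide and 4 mm thick, fixed on the pale board; its upper face is 16 mm above the counter. Origin: centre of its underside, 12 mm above the counter. The four tiles make one straight row along their y axis, 84 mm from centre to centre, numbered from the +y end (tile_1) to the -y end (tile_4); x is horizontal, across the row.
- board: Pale wooden board under the tiles, 100 mm (its x) by 350 mm (its y, along the row) and 12 mm thick, fixed, turned differently each time. Origin: centre of its underside.
- crock: Terracotta crock, 90 mm in diameter and 100 mm tall, with a wooden spatula standing upright in it (48 mm wide blade up) to 220 mm above the counter; loose, 0.9 kg. It stands past one end of the row (which end differs), about 140 mm from the end tile; a turquoise bowl, 120 mm across and 55 mm high, stands at the other end. Origin: centre of its underside.

How it is judged:
At the end, for the whole second after the job is handed in: Each canister stands upright (within 0.1 rad) and at rest on its own tile, its centre within 12 mm of the tile's centre in plan and within 5 mm of its standing height: yellow on the end tile nearest the crock, then green, red, and white on the end tile farthest from it (((horizontal distance between crock and tile_1 below 0.22 m and horizontal distance between yellow_mid and tile_1 below 0.012 m and horizontal distance between green_mid and tile_2 below 0.012 m and horizontal distance between red_mid and tile_3 below 0.012 m and horizontal distance between white_mid and tile_4 below 0.012 m) or (horizontal distance between crock and tile_4 below 0.22 m and horizontal distance between white_mid and tile_1 below 0.012 m and horizontal distance between red_mid and tile_2 below 0.012 m and horizontal distance between green_mid and tile_3 below 0.012 m and horizontal distance between yellow_mid and tile_4 below 0.012 m)) and height (world z) of yellow_mid between 0.039 and 0.049 m and angle between each of yellow_mid, green_mid, red_mid, white_mid's own z axis and vertical below 0.1 rad and linear speed of each of yellow, green, red, white below 0.02 m/s and angular speed of each of yellow, green, red, white below 0.3 rad/s and height (world z) of green_mid between 0.048 and 0.058 m and height (world z) of red_mid between 0.057 and 0.067 m and height (world z) of white_mid between 0.066 and 0.076 m); the robot touches nothing.
It fails at once if a canister is tipped over (angle between any of yellow_mid, green_mid, red_mid, white_mid's own z axis and vertical above 0.6 rad).
It fails at once if a canister is let go of in the air, more than 25 mm above the tiles ((height (world z) of yellow_mid above 0.069 m and contact force between the fingers and yellow below 0.02 N) or (height (world z) of green_mid above 0.078 m and contact force between the fingers and green below 0.02 N) or (height (world z) of red_mid above 0.087 m and contact force between the fingers and red below 0.02 N) or (height (world z) of white_mid above 0.096 m and contact force between the fingers and white below 0.02 N)).
It fails at once if the crock is shifted by more than 25 mm or tipped (distance of crock from where it was at the start of the episode above 0.025 m or angle between crock's own z axis and vertical above 0.3 rad).
It also fails if it takes over 90 s, if anything falls off the work surface, if the arm or the gripper's body presses on something with over 40 N, if the wrist force passes 120 N, or if a joint passes its speed limit or range.

## Working session

There is one attempt and no reset: what is moved stays moved. The work goes in short steps, Python scripts to look and compute and a shell command to move; the robot and the scene stay as the last step left them, time stands still between calls to the robot, and variables do not carry over. Pictures are saved under pics/ and viewed, and the job is handed in when it is done.

```bash
mkdir -p pics; python3 - <<'E'
from station import ctrl
import cv2,numpy as np
print(ctrl.get_obs())
for n in("scene","top"):
    im,d=ctrl.get_image(n); cv2.imwrite(f"pics/{n}0.png",im[:,:,::-1]); np.savez(f"{n}0.npz",im=im,d=d)
    c=ctrl.calibration(n); print(n,c)
E
```

```text
{'t': 0.0, 'q': array([ 1.14098635e+00,  5.33877662e-02,  1.61430386e+00,  3.51873047e-05,
        1.47600334e+00, -1.19003032e-01]), 'dq': array([ 1.53788581e-03, -6.37751972e-04,  8.94883045e-05,  4.30678966e-04,
        1.04131060e-03,  1.65362140e-03]), 'effort': array([-3.39211583e-04, -3.93675399e+01, -3.70174885e+01, -1.57031764e-04,
        7.07405998e-03,  8.71844719e-06]), 'tool_pos': array([0.19087791, 0.59449786, 0.23803795]), 'tool_rot': array([-0.48616328, -3.10313532,  0.00316324]), 'contact_force': array([-0.70762465,  0.05393407, -0.19491525]), 'wrist_torque': array([-0.00728177,  0.02094056,  0.00346767]), 'opening': 0.08531742676327568}
scene {'fx': 514.3650037759536, 'fy': 514.3650037759536, 'cx': 268.48075164344664, 'cy': 208.27191006700923, 'dist': array([-0.06563256,  0.        ,  0.        ,  0.        ,  0.        ]), 'T': array([[-0.15513689, -0.75004682,  0.64293259,  1.38058254],
       [ 0.98782347, -0.11005728,  0.10996448,  0.17651081],
       [-0.0117191 ,  0.65216345,  0.7579878 ,  1.05486839],
       [ 0.        ,  0.        ,  0.        ,  1.        ]])}
top {'fx': 435.36003616362797, 'fy': 435.36003616362797, 'cx': 278.57116406991173, 'cy': 207.70750556440439, 'dist': array([-0.12694868,  0.        ,  0.        ,  0.        ,  0.        ]), 'T': array([[-0.0179046 ,  0.99528015, -0.09537742,  0.45703453],
       [-0.99980096, -0.01698255,  0.0104705 ,  0.04866859],
       [ 0.00880133,  0.09554591,  0.99538611,  1.16976299],
       [ 0.        ,  0.        ,  0.        ,  1.        ]])}
```

View pics/scene0.png

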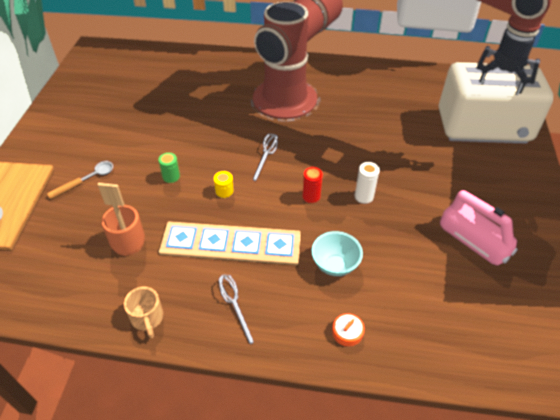

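View pics/top0.png

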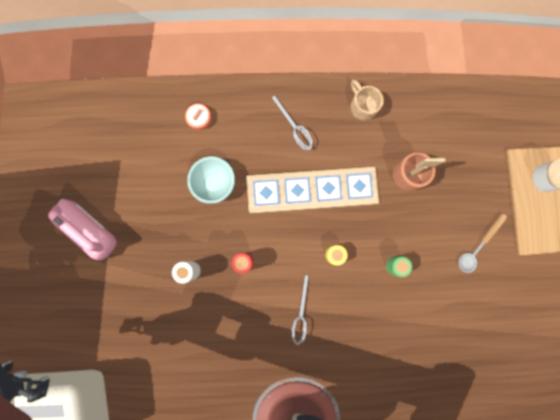

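The scene view has the crock at (123,230) with the tiles from (181,237) to (280,244) and the bowl at (337,255). The top view has the crock at (415,170), so it is at the -y end, next to tile_4. The order is therefore white on tile_1, red on tile_2, green on tile_3 and yellow on tile_4. Next I'll locate everything.

```bash
cat > h.py <<'E'
from station import ctrl
import cv2,numpy as np
def ray(c,px):
    K=np.array([[c['fx'],0,c['cx']],[0,c['fy'],c['cy']],[0,0,1]])
    u=cv2.undistortPoints(np.array(px,float).reshape(-1,1,2),K,np.array(c['dist']))[:,0]
    d=np.c_[u[:,0],-u[:,1],-np.ones(len(u))]@c['T'][:3,:3].T
    return c['T'][:3,3],d
def plane(c,px,z):
    o,d=ray(c,px); return o+d*((z-o[2])/d[:,2])[:,None]
def blobs(m,amin,amax=1e9):
    n,l,s,ce=cv2.connectedComponentsWithStats(m.astype(np.uint8))
    return [(tuple(ce[i].round(2)),s[i,4],tuple(s[i,:4])) for i in range(1,n) if amin<=s[i,4]<=amax]
E
python3 - <<'E'
from h import *
seeds={'top':dict(white=(186,272),red=(242,263),yellow=(337,255),green=(400,267)),
'scene':dict(white=(368,182),red=(313,185),yellow=(224,184),green=(169,167))}
H=dict(white=.11,red=.092,yellow=.056,green=.074)
for n in('top','scene'):
    im=np.load(n+'0.npz')['im']; c=ctrl.calibration(n)
    hsv=cv2.cvtColor(im,cv2.COLOR_RGB2HSV)
    h,s,v=cv2.split(hsv)
    dm=(h>85)&(h<115)&(s>110)&(v>120)
    ref=(np.array([[266,192],[297,190],[329,188],[360,186]]) if n=='top' else np.array([[280,244],[247,241],[214,239],[181,237]]))
    for r in ref:
        x,y=r; w=dm[y-9:y+10,x-9:x+10]; 
        for b in blobs(w,20): 
            p=np.array(b[0])+[x-9,y-9]; print(n,'tile',p,b[1],plane(c,[p],.016)[0].round(4))
    for k,(x,y) in seeds[n].items():
        w=hsv[y-25:y+26,x-22:x+23].astype(int); big=im[y-25:y+26,x-22:x+23]
        cv2.imwrite(f'pics/c_{n}_{k}.png',cv2.resize(big[:,:,::-1],None,fx=4,fy=4,interpolation=0))
tiles=[]
a=[[cv2.imread(f'pics/c_{n}_{k}.png') for k in H] for n in('top','scene')]
cv2.imwrite('pics/crops.png',np.vstack([np.hstack(r) for r in a]))
E
```

```text
scene tile [279.28 243.48] 46 [0.6109 0.0708 0.016 ]
scene tile [246.27 240.82] 44 [ 0.6149 -0.0129  0.016 ]
scene tile [213.44 238.64] 45 [ 0.6203 -0.0969  0.016 ]
scene tile [181.02 236.19] 43 [ 0.6249 -0.1809  0.016 ]
```

View pics/crops.png

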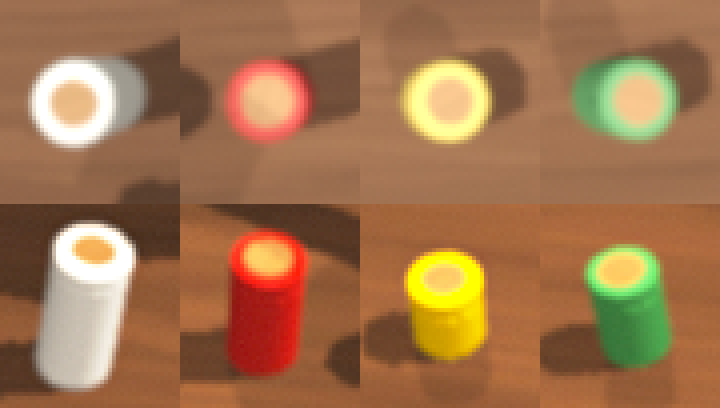

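The crops show the lid discs clearly: top row white (73,103), red (267,101), yellow (450,101) and green (637,101) in crop pixels. I'll measure the discs and tiles more finely in both views.

```bash
cat > m.py <<'E'
from h import *
H=dict(white=.11,red=.092,yellow=.056,green=.074)
def disc(n,im,k,x,y,z):
    # brown disc: 4x upsampled patch, lid-centre seed colour vs rim colour (Otsu on distance to seed colour)
    w=cv2.resize(im[y-9:y+10,x-9:x+10],None,fx=4,fy=4,interpolation=cv2.INTER_CUBIC)
    lab=cv2.cvtColor(w,cv2.COLOR_RGB2LAB).astype(float)
    s=np.median(lab[34:43,34:43].reshape(-1,3),0); d=np.linalg.norm(lab-s,axis=2)
    d8=np.clip(d*2,0,255).astype(np.uint8); t,m=cv2.threshold(d8,0,255,cv2.THRESH_BINARY_INV+cv2.THRESH_OTSU)
    n_,l,st,ce=cv2.connectedComponentsWithStats((d8<min(t,60)*1.0).astype(np.uint8)); i=l[38,38]
    px=(ce[i]+.5)/4-.5+[x-9,y-9]
    return px,st[i,4]/16,plane(ctrl.calibration(n),[px],z)[0]
E
python3 - <<'E'
from m import *
seeds={'top':dict(white=(182,272),red=(242,263),yellow=(337,255),green=(402,267)),
'scene':dict(white=(370,169),red=(313,174),yellow=(223,177),green=(167,159))}
for n in seeds:
    im=np.load(n+'0.npz')['im']
    for k,(x,y) in seeds[n].items():
        p,a,X=disc(n,im,k,x,y,H[k]); print(n,k,p.round(1),a,X.round(4))
im=np.load('top0.npz')['im']; hsv=cv2.cvtColor(im,cv2.COLOR_RGB2HSV); 
for x,y in [(266,192),(297,190),(329,188),(360,186)]: print(hsv[y,x])
c=ctrl.calibration('top'); h,s,v=cv2.split(hsv); dm=(h>85)&(h<120)&(s>90)
for x,y in [(266,192),(297,190),(329,188),(360,186)]:
    for b in blobs(dm[y-9:y+10,x-9:x+10],15): 
        p=np.array(b[0])+[x-9,y-9]; print('tile',p,b[1],plane(c,[p],.016)[0].round(4))
# lids by colour, crock
E
```

```text
top white [181.9 272.4] 95.1875 [0.4049 0.275  0.11  ]
top red [241.6 262.6] 131.0 [0.4262 0.1308 0.092 ]
top yellow [337.1 254.8] 105.8125 [ 0.4403 -0.1104  0.056 ]
top green [402.2 266.5] 143.375 [ 0.4069 -0.2734  0.074 ]
scene white [369.  168.1] 45.9375 [0.4054 0.2764 0.11  ]
scene red [312.3 173.1] 66.9375 [0.427  0.1317 0.092 ]
scene yellow [222.5 177.1] 57.1875 [ 0.4415 -0.109   0.056 ]
scene green [166.8 158. ] 78.4375 [ 0.4083 -0.2724  0.074 ]
[103  84 232]
[103  85 232]
[103  83 230]
[103  84 229]
```

```bash
python3 - <<'E'
from h import *
im=np.load('top0.npz')['im']; hsv=cv2.cvtColor(im,cv2.COLOR_RGB2HSV)
c=ctrl.calibration('top'); h,s,v=cv2.split(hsv)
for t in (45,60):
  dm=(h>85)&(h<120)&(s>t)
  for x,y in [(266,192),(297,190),(329,188),(360,186)]:
    for b in blobs(dm[y-9:y+10,x-9:x+10],15): 
        p=np.array(b[0])+[x-9,y-9]; print('tile',p,b[1],plane(c,[p],.016)[0].round(4))
import scipy.spatial.transform as st
R=st.Rotation.from_rotvec(ctrl.get_obs()['tool_rot']).as_matrix(); print(R.round(4))
E
```

```text
tile [265.82 192.2 ] 82 [0.6098 0.0698 0.016 ]
tile [297.04 189.89] 79 [ 0.6146 -0.0137  0.016 ]
tile [328.3  187.67] 79 [ 0.6193 -0.0978  0.016 ]
tile [359.15 185.59] 75 [ 0.6237 -0.1815  0.016 ]
tile [265.81 192.35] 68 [0.6094 0.0699 0.016 ]
tile [297.09 190.03] 67 [ 0.6142 -0.0139  0.016 ]
tile [328.25 187.68] 69 [ 0.6193 -0.0977  0.016 ]
tile [359.16 185.44] 64 [ 0.6241 -0.1815  0.016 ]
[[-9.521e-01  3.059e-01 -8.000e-04]
 [ 3.059e-01  9.521e-01 -1.700e-03]
 [ 2.000e-04 -1.800e-03 -1.000e+00]]
```

```bash
python3 -m creep '[{"hand":1,"translation":[0,0,0],"delta_rot":[0,0,10]},{"hand":1,"translation":[0,0,0],"delta_rot":[0,0,10]},{"hand":1,"translation":[0,0,0],"delta_rot":[0,0,10]},{"hand":1,"translation":[0,0,0],"delta_rot":[0,0,10]},{"hand":1,"translation":[0,0,0],"delta_rot":[0,0,10]},{"hand":1,"translation":[0,0,0],"delta_rot":[0,0,10]},{"hand":1,"translation":[0,0,0],"delta_rot":[0,0,9]},{"hand":1,"translation":[0,0,0],"delta_rot":[0,0,0]}]' 40
cat > to.py <<'E'
import sys,numpy as np
from station import ctrl
from scipy.spatial.transform import Rotation as Ro
T=dict(white=(.4052,.2757),red=(.4266,.1313),yellow=(.4409,-.1097),green=(.4076,-.2729),t1=(.6103,.0703),t2=(.6147,-.0133),t3=(.6197,-.0973),t4=(.6244,-.1812))
o=ctrl.get_obs(); R=Ro.from_rotvec(o['tool_rot']).as_matrix(); p=o['tool_pos']
g=np.array([*T[sys.argv[1]],float(sys.argv[2])]); w=g-p
print('t',round(o['t'],2),'pos',p.round(4),'F',o['contact_force'].round(1),'open',round(o['opening'],4),'q6',o['q'][5].round(2))
print('shift cm',(R.T@w*100).round(2))
D=np.array([[-.056,.998,0],[.998,.056,0],[0,0,-1]]).T
print('turn deg',np.degrees(Ro.from_matrix(R.T@D).as_rotvec()).round(2))
E
python3 to.py white .2
```

```text
t: 1.1
tool_pos: [0.191, 0.5948, 0.2387]
tool_rot: [2.156, 2.284, -0.002]
contact_force: [-0.3, -0.8, -0.3]
opening: 0.0852
t 1.1 pos [0.191  0.5948 0.2387] F [-0.3 -0.8 -0.3] open 0.0852 q6 1.08
shift cm [-33.08  19.55   3.89]
turn deg [-0.03  0.06  0.09]
```

```bash
python3 -m creep '[{"hand":1,"translation":[-4.5,2.7,0.5],"delta_rot":[0,0,0]},{"hand":1,"translation":[-4.5,2.7,0.5],"delta_rot":[0,0,0]},{"hand":1,"translation":[-4.5,2.7,0.5],"delta_rot":[0,0,0]},{"hand":1,"translation":[-4.5,2.7,0.5],"delta_rot":[0,0,0]},{"hand":1,"translation":[-4.5,2.7,0.5],"delta_rot":[0,0,0]},{"hand":1,"translation":[-4.5,2.7,0.5],"delta_rot":[0,0,0]},{"hand":1,"translation":[-4.5,2.7,0.5],"delta_rot":[0,0,0]},{"hand":1,"translation":[-1.6,0.65,0.4],"delta_rot":[0,0,0]}]'
python3 -m creep '[{"hand":1,"translation":[0,0,0],"delta_rot":[0,0,0]},{"hand":1,"translation":[0,0,0],"delta_rot":[0,0,0]}]'
python3 to.py white .064
```

```text
t: 2.1
tool_pos: [0.4057, 0.2735, 0.2]
tool_rot: [2.16, 2.282, -0.0]
contact_force: [0.6, -0.0, 0.2]
opening: 0.0855
t: 2.35
tool_pos: [0.4042, 0.2764, 0.2004]
tool_rot: [-2.156, -2.284, -0.0]
contact_force: [0.0, -0.3, 0.3]
opening: 0.0855
t 2.35 pos [0.4042 0.2764 0.2004] F [ 0.  -0.3  0.3] open 0.0855 q6 0.39
shift cm [-0.08  0.09 13.64]
turn deg [-0.01 -0.03  0.09]
```

```bash
python3 - <<'E'
from h import *
im,d=ctrl.get_image('wrist'); cv2.imwrite('pics/w1.png',im[:,:,::-1])
E
```

```text
(no output)
```

View pics/w1.png

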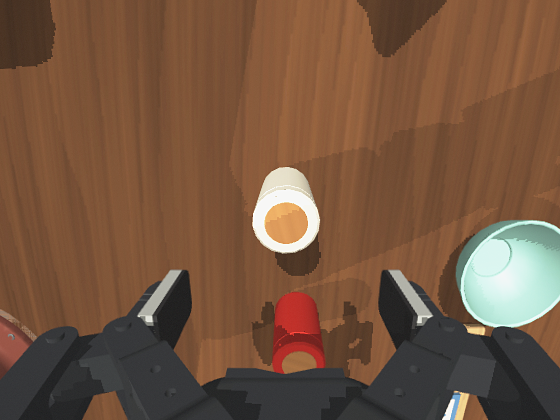

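The wrist view shows the white lid at (286,222), midway between the fingers at columns 165 and 405. It is centred, so I'll go down and grip.

```bash
python3 -m creep '[{"hand":1,"translation":[-0.1,0.1,4],"delta_rot":[0,0,0]},{"hand":1,"translation":[0,0,4],"delta_rot":[0,0,0]},{"hand":1,"translation":[0,0,3],"delta_rot":[0,0,0]},{"hand":1,"translation":[0,0,1.6],"delta_rot":[0,0,0]},{"hand":1,"translation":[0,0,1],"delta_rot":[0,0,0]},{"hand":1,"translation":[0,0,0],"delta_rot":[0,0,0]},{"hand":1,"translation":[0,0,0],"delta_rot":[0,0,0]}]'
python3 to.py white .064
python3 -m creep '[{"hand":0,"translation":[0,0,0],"delta_rot":[0,0,0]},{"hand":0,"translation":[0,0,0],"delta_rot":[0,0,0]},{"hand":0,"translation":[0,0,0],"delta_rot":[0,0,0]},{"hand":0,"translation":[0,0,0],"delta_rot":[0,0,0]},{"hand":0,"translation":[0,0,0],"delta_rot":[0,0,0]},{"hand":0,"translation":[0,0,0],"delta_rot":[0,0,0]},{"hand":0,"translation":[0,0,0],"delta_rot":[0,0,0]},{"hand":0,"translation":[0,0,0],"delta_rot":[0,0,0]}]' 40
```

```text
t: 3.28
tool_pos: [0.4067, 0.275, 0.0656]
tool_rot: [2.158, 2.282, 0.003]
contact_force: [-0.2, -0.4, 0.4]
opening: 0.0853
t 3.27 pos [0.4067 0.275  0.0656] F [-0.2 -0.4  0.4] open 0.0853 q6 0.39
shift cm [ 0.08 -0.15  0.16]
turn deg [ 0.12 -0.05 -0.01]
t: 4.28
tool_pos: [0.4061, 0.2747, 0.065]
tool_rot: [2.159, 2.282, 0.001]
contact_force: [-1.6, -1.2, 5.8]
opening: 0.0495
```

```bash
python3 -m creep '[{"hand":0,"translation":[0,0,-2],"delta_rot":[0,0,0]},{"hand":0,"translation":[0,0,-4],"delta_rot":[0,0,0]},{"hand":0,"translation":[0,0,-3],"delta_rot":[0,0,0]},{"hand":0,"translation":[0,0,0],"delta_rot":[0,0,0]},{"hand":0,"translation":[0,0,0],"delta_rot":[0,0,0]}]'
python3 to.py t1 .15
```

```text
t: 4.9
tool_pos: [0.4048, 0.274, 0.1522]
tool_rot: [-2.158, -2.282, 0.004]
contact_force: [-0.3, -0.0, -2.3]
opening: 0.049
t 4.9 pos [0.4048 0.274  0.1522] F [-0.3 -0.  -2.3] open 0.049 q6 0.39
shift cm [-21.48  19.38   0.2 ]
turn deg [-0.15  0.06 -0.02]
```

```bash
python3 -m creep '[{"hand":0,"translation":[-1.3,1.2,0],"delta_rot":[0,0,0]},{"hand":0,"translation":[-3.2,2.9,0],"delta_rot":[0,0,0]},{"hand":0,"translation":[-3.2,2.9,0],"delta_rot":[0,0,0]},{"hand":0,"translation":[-3.2,2.9,0],"delta_rot":[0,0,0]},{"hand":0,"translation":[-3.2,2.9,0],"delta_rot":[0,0,0]},{"hand":0,"translation":[-3.2,2.9,0],"delta_rot":[0,0,0]},{"hand":0,"translation":[-2.7,2.4,0],"delta_rot":[0,0,0]},{"hand":0,"translation":[-1.5,1.3,0],"delta_rot":[0,0,0]}]'
python3 -m creep '[{"hand":0,"translation":[0,0,0],"delta_rot":[0,0,0]},{"hand":0,"translation":[0,0,0],"delta_rot":[0,0,0]},{"hand":0,"translation":[0,0,0],"delta_rot":[0,0,0]}]'
python3 to.py t1 .081
```

```text
t: 5.9
tool_pos: [0.612, 0.0684, 0.1524]
tool_rot: [-2.16, -2.279, 0.003]
contact_force: [-0.5, -0.0, -2.4]
opening: 0.0493
t: 6.28
tool_pos: [0.6107, 0.0716, 0.1541]
tool_rot: [-2.157, -2.284, 0.0]
contact_force: [-0.5, -0.5, -1.7]
opening: 0.0491
t 6.28 pos [0.6107 0.0716 0.1541] F [-0.5 -0.5 -1.7] open 0.0491 q6 -0.06
shift cm [-0.13 -0.05  7.31]
turn deg [-0.03 -0.01  0.06]
```

```bash
python3 -m creep '[{"hand":0,"translation":[-0.1,-0.1,3],"delta_rot":[0,0,0]},{"hand":0,"translation":[0,0,2.3],"delta_rot":[0,0,0]},{"hand":0,"translation":[0,0,1],"delta_rot":[0,0,0]},{"hand":0,"translation":[0,0,0.4],"delta_rot":[0,0,0]},{"hand":0,"translation":[0,0,0],"delta_rot":[0,0,0]},{"hand":0,"translation":[0,0,0],"delta_rot":[0,0,0]}]'
python3 to.py t1 .081
```

```text
t: 7.02
tool_pos: [0.6114, 0.0696, 0.0886]
tool_rot: [2.158, 2.281, 0.002]
contact_force: [0.2, -0.5, -1.7]
opening: 0.0492
t 7.03 pos [0.6114 0.0696 0.0886] F [ 0.2 -0.5 -1.7] open 0.0492 q6 -0.06
shift cm [ 0.07 -0.1   0.76]
turn deg [ 0.12  0.01 -0.02]
```

```bash
python3 -m creep '[{"hand":0,"translation":[0,0,0.3],"delta_rot":[0,0,0]},{"hand":0,"translation":[0,0,0.2],"delta_rot":[0,0,0]},{"hand":0,"translation":[0,0,0],"delta_rot":[0,0,0]},{"hand":0,"translation":[0,0,0],"delta_rot":[0,0,0]}]'
python3 -m creep '[{"hand":0,"translation":[0,0,0.1],"delta_rot":[0,0,0]},{"hand":0,"translation":[0,0,0],"delta_rot":[0,0,0]}]'
```

```text
t: 7.52
tool_pos: [0.6105, 0.0695, 0.0822]
tool_rot: [-2.159, -2.282, 0.0]
contact_force: [-0.6, 0.1, -1.9]
opening: 0.0494
t: 7.78
tool_pos: [0.6105, 0.0696, 0.0812]
tool_rot: [-2.159, -2.282, 0.0]
contact_force: [-0.2, -0.1, -1.8]
opening: 0.0493
```

```bash
python3 -m creep '[{"hand":0,"translation":[0,0,0.1],"delta_rot":[0,0,0]},{"hand":0,"translation":[0,0,0],"delta_rot":[0,0,0]},{"hand":0,"translation":[0,0,0],"delta_rot":[0,0,0]}]'
python3 -m creep '[{"hand":0,"translation":[0,0,0.1],"delta_rot":[0,0,0]},{"hand":0,"translation":[0,0,0],"delta_rot":[0,0,0]},{"hand":0,"translation":[0,0,0],"delta_rot":[0,0,0]}]'
```

```text
t: 8.15
tool_pos: [0.6107, 0.0696, 0.0811]
tool_rot: [2.158, 2.282, 0.0]
contact_force: [-4.3, 0.0, 5.2]
opening: 0.049
t: 8.52
tool_pos: [0.6107, 0.0696, 0.081]
tool_rot: [-2.159, -2.283, 0.0]
contact_force: [-6.6, -0.3, 10.3]
opening: 0.0492
```

Contact confirmed, so I'll release.

```bash
python3 -m creep '[{"hand":0.7,"translation":[0,0,-0.1],"delta_rot":[0,0,0]},{"hand":1,"translation":[0,0,0],"delta_rot":[0,0,0]},{"hand":1,"translation":[0,0,0],"delta_rot":[0,0,0]},{"hand":1,"translation":[0,0,0],"delta_rot":[0,0,0]},{"hand":1,"translation":[0,0,0],"delta_rot":[0,0,0]},{"hand":1,"translation":[0,0,0],"delta_rot":[0,0,0]}]'
python3 -m creep '[{"hand":1,"translation":[0,0,-2],"delta_rot":[0,0,0]},{"hand":1,"translation":[0,0,-4],"delta_rot":[0,0,0]},{"hand":1,"translation":[0,0,-5],"delta_rot":[0,0,0]},{"hand":1,"translation":[0,0,-1.5],"delta_rot":[0,0,0]},{"hand":1,"translation":[0,0,0],"delta_rot":[0,0,0]},{"hand":1,"translation":[0,0,0],"delta_rot":[0,0,0]}]'
python3 to.py red .2
python3 - <<'E'
from h import *
im,d=ctrl.get_image('wrist'); cv2.imwrite('pics/w2.png',im[:,:,::-1])
E
```

```text
t: 9.28
tool_pos: [0.6105, 0.0696, 0.0802]
tool_rot: [2.159, 2.282, -0.0]
contact_force: [0.2, 0.8, 0.5]
opening: 0.0852
t: 10.02
tool_pos: [0.6095, 0.0696, 0.2034]
tool_rot: [-2.157, -2.281, 0.003]
contact_force: [0.2, 1.2, -0.1]
opening: 0.0854
t 10.03 pos [0.6095 0.0696 0.2034] F [ 0.2  1.2 -0.1] open 0.0854 q6 -0.06
shift cm [  7.18 -17.92   0.4 ]
turn deg [-0.17 -0.01 -0.02]
```

View pics/w2.png

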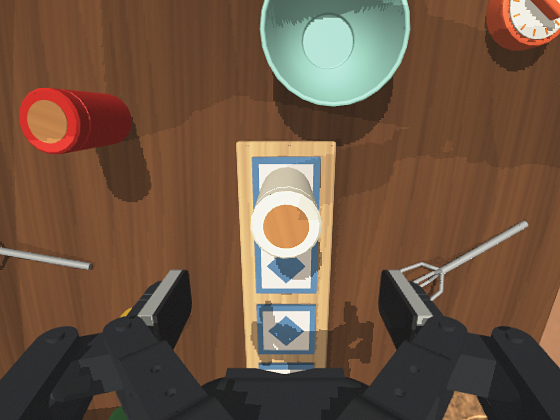

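The wrist view shows the white canister upright on tile_1, lid at (286,226). Next is red.

```bash
python3 -m creep '[{"hand":1,"translation":[0.8,-2,0],"delta_rot":[0,0,0]},{"hand":1,"translation":[1.6,-4,0],"delta_rot":[0,0,0]},{"hand":1,"translation":[1.6,-4,0],"delta_rot":[0,0,0]},{"hand":1,"translation":[1.6,-4,0],"delta_rot":[0,0,0]},{"hand":1,"translation":[1.0,-2.4,0],"delta_rot":[0,0,0]},{"hand":1,"translation":[0.6,-1.5,0],"delta_rot":[0,0,0]},{"hand":1,"translation":[0,0,0],"delta_rot":[0,0,0]},{"hand":1,"translation":[0,0,0],"delta_rot":[0,0,0]}]'
python3 to.py red .049
```

```text
t: 11.08
tool_pos: [0.4284, 0.1313, 0.2052]
tool_rot: [2.159, 2.282, -0.0]
contact_force: [-0.2, -0.1, 0.1]
opening: 0.0855
t 11.07 pos [0.4284 0.1313 0.2052] F [-0.2 -0.1  0.1] open 0.0855 q6 0.08
shift cm [ 0.02 -0.17 15.62]
turn deg [-0.01  0.01 -0.04]
```

```bash
python3 -m creep '[{"hand":1,"translation":[0,-0.1,4],"delta_rot":[0,0,0]},{"hand":1,"translation":[0,0,4],"delta_rot":[0,0,0]},{"hand":1,"translation":[0,0,4],"delta_rot":[0,0,0]},{"hand":1,"translation":[0,0,2],"delta_rot":[0,0,0]},{"hand":1,"translation":[0,0,1.4],"delta_rot":[0,0,0]},{"hand":1,"translation":[0,0,0],"delta_rot":[0,0,0]},{"hand":1,"translation":[0,0,0],"delta_rot":[0,0,0]}]'
python3 to.py red .049
python3 -m creep '[{"hand":0,"translation":[0,0,0],"delta_rot":[0,0,0]},{"hand":0,"translation":[0,0,0],"delta_rot":[0,0,0]},{"hand":0,"translation":[0,0,0],"delta_rot":[0,0,0]},{"hand":0,"translation":[0,0,0],"delta_rot":[0,0,0]},{"hand":0,"translation":[0,0,0],"delta_rot":[0,0,0]},{"hand":0,"translation":[0,0,0],"delta_rot":[0,0,0]},{"hand":0,"translation":[0,0,0],"delta_rot":[0,0,0]}]' 40
python3 -m creep '[{"hand":0,"translation":[0,0,-2],"delta_rot":[0,0,0]},{"hand":0,"translation":[0,0,-4],"delta_rot":[0,0,0]},{"hand":0,"translation":[0,0,-3],"delta_rot":[0,0,0]},{"hand":0,"translation":[0,0,-2],"delta_rot":[0,0,0]},{"hand":0,"translation":[0,0,0],"delta_rot":[0,0,0]},{"hand":0,"translation":[0,0,0],"delta_rot":[0,0,0]}]'
python3 to.py t2 .15
```

```text
t: 11.95
tool_pos: [0.4279, 0.1315, 0.0524]
tool_rot: [2.158, 2.281, 0.002]
contact_force: [0.7, -0.3, 0.1]
opening: 0.0853
t 11.95 pos [0.4279 0.1315 0.0524] F [ 0.7 -0.3  0.1] open 0.0853 q6 0.08
shift cm [-0.01 -0.13  0.34]
turn deg [ 0.11 -0.01 -0.03]
t: 12.82
tool_pos: [0.4272, 0.1316, 0.0522]
tool_rot: [2.158, 2.282, 0.001]
contact_force: [-3.3, -0.4, 6.5]
opening: 0.0491
t: 13.58
tool_pos: [0.4259, 0.1313, 0.1596]
tool_rot: [-2.158, -2.281, 0.003]
contact_force: [-0.0, 0.5, -3.6]
opening: 0.0493
t 13.57 pos [0.4259 0.1313 0.1596] F [-0.   0.5 -3.6] open 0.0493 q6 0.08
shift cm [-15.49  18.05   0.92]
turn deg [-0.14  0.01 -0.02]
```

```bash
python3 -m creep '[{"hand":0,"translation":[-2,0.5,0],"delta_rot":[0,0,0]},{"hand":0,"translation":[-4,1,0],"delta_rot":[0,0,0]},{"hand":0,"translation":[-4,1.5,0],"delta_rot":[0,0,0]},{"hand":0,"translation":[-3.5,3,0],"delta_rot":[0,0,0]},{"hand":0,"translation":[-2,4,0],"delta_rot":[0,0,0]},{"hand":0,"translation":[0,4,0],"delta_rot":[0,0,0]},{"hand":0,"translation":[0,2.7,0],"delta_rot":[0,0,0]},{"hand":0,"translation":[0,1.4,0],"delta_rot":[0,0,0]}]'
python3 -m creep '[{"hand":0,"translation":[0,0,0],"delta_rot":[0,0,0]},{"hand":0,"translation":[0,0,0],"delta_rot":[0,0,0]}]'
python3 to.py t2 .068
```

```text
t: 14.58
tool_pos: [0.6161, -0.0132, 0.1588]
tool_rot: [-2.157, -2.28, 0.003]
contact_force: [-0.8, 0.2, -3.8]
opening: 0.0493
t: 14.82
tool_pos: [0.6151, -0.0131, 0.1606]
tool_rot: [-2.158, -2.282, 0.002]
contact_force: [0.2, 0.2, -3.0]
opening: 0.0488
t 14.82 pos [ 0.6151 -0.0131  0.1606] F [ 0.2  0.2 -3. ] open 0.0488 q6 -0.2
shift cm [-0.02 -0.02  9.26]
turn deg [-0.1  -0.01 -0.01]
```

```bash
python3 -m creep '[{"hand":0,"translation":[0,0,2],"delta_rot":[0,0,0]},{"hand":0,"translation":[0,0,3.5],"delta_rot":[0,0,0]},{"hand":0,"translation":[0,0,2],"delta_rot":[0,0,0]},{"hand":0,"translation":[0,0,0.8],"delta_rot":[0,0,0]},{"hand":0,"translation":[0,0,0.3],"delta_rot":[0,0,0]},{"hand":0,"translation":[0,0,0],"delta_rot":[0,0,0]},{"hand":0,"translation":[0,0,0],"delta_rot":[0,0,0]}]'
python3 -m creep '[{"hand":0,"translation":[0,0,0.2],"delta_rot":[0,0,0]},{"hand":0,"translation":[0,0,0],"delta_rot":[0,0,0]},{"hand":0,"translation":[0,0,0],"delta_rot":[0,0,0]}]'
python3 to.py t2 .068
```

```text
t: 15.7
tool_pos: [0.6171, -0.0134, 0.0766]
tool_rot: [2.157, 2.281, 0.002]
contact_force: [-0.0, -0.7, -2.8]
opening: 0.049
t: 16.08
tool_pos: [0.6161, -0.0132, 0.0733]
tool_rot: [-2.159, -2.282, 0.0]
contact_force: [-0.4, 0.1, -2.8]
opening: 0.0491
t 16.07 pos [ 0.6161 -0.0132  0.0733] F [-0.4  0.1 -2.8] open 0.0491 q6 -0.2
shift cm [ 0.   -0.14  0.53]
turn deg [-0.    0.   -0.02]
```

```bash
python3 -m creep '[{"hand":0,"translation":[0,-0.1,0.2],"delta_rot":[0,0,0]},{"hand":0,"translation":[0,0,0.15],"delta_rot":[0,0,0]},{"hand":0,"translation":[0,0,0],"delta_rot":[0,0,0]},{"hand":0,"translation":[0,0,0],"delta_rot":[0,0,0]}]'
python3 -m creep '[{"hand":0,"translation":[0,0,0.1],"delta_rot":[0,0,0]},{"hand":0,"translation":[0,0,0],"delta_rot":[0,0,0]},{"hand":0,"translation":[0,0,0],"delta_rot":[0,0,0]}]'
```

```text
t: 16.58
tool_pos: [0.6152, -0.0133, 0.0698]
tool_rot: [-2.159, -2.282, -0.0]
contact_force: [-0.2, -0.5, -3.0]
opening: 0.0493
t: 16.95
tool_pos: [0.6152, -0.0133, 0.0688]
tool_rot: [2.159, 2.283, -0.0]
contact_force: [0.4, -0.4, -2.2]
opening: 0.0491
```

```bash
python3 -m creep '[{"hand":0,"translation":[0,0,0.1],"delta_rot":[0,0,0]},{"hand":0,"translation":[0,0,0],"delta_rot":[0,0,0]},{"hand":0,"translation":[0,0,0],"delta_rot":[0,0,0]}]'
python3 -m creep '[{"hand":0,"translation":[0,0,0.1],"delta_rot":[0,0,0]},{"hand":0,"translation":[0,0,0],"delta_rot":[0,0,0]},{"hand":0,"translation":[0,0,0],"delta_rot":[0,0,0]}]'
```

```text
t: 17.32
tool_pos: [0.6153, -0.0133, 0.0683]
tool_rot: [2.158, 2.282, 0.0]
contact_force: [-1.4, 0.1, 1.5]
opening: 0.0492
t: 17.7
tool_pos: [0.6154, -0.0133, 0.0683]
tool_rot: [2.159, 2.283, -0.0]
contact_force: [-4.5, 1.1, 6.5]
opening: 0.0495
```

```bash
python3 -m creep '[{"hand":0.7,"translation":[0,0,-0.1],"delta_rot":[0,0,0]},{"hand":1,"translation":[0,0,0],"delta_rot":[0,0,0]},{"hand":1,"translation":[0,0,0],"delta_rot":[0,0,0]},{"hand":1,"translation":[0,0,0],"delta_rot":[0,0,0]},{"hand":1,"translation":[0,0,0],"delta_rot":[0,0,0]},{"hand":1,"translation":[0,0,0],"delta_rot":[0,0,0]}]'
python3 -m creep '[{"hand":1,"translation":[0,0,-2],"delta_rot":[0,0,0]},{"hand":1,"translation":[0,0,-4],"delta_rot":[0,0,0]},{"hand":1,"translation":[0,0,-4],"delta_rot":[0,0,0]},{"hand":1,"translation":[0,0,-1.5],"delta_rot":[0,0,0]},{"hand":1,"translation":[0,0,0],"delta_rot":[0,0,0]},{"hand":1,"translation":[0,0,0],"delta_rot":[0,0,0]}]'
python3 to.py green .18
python3 - <<'E'
from h import *
im,d=ctrl.get_image('wrist'); cv2.imwrite('pics/w3.png',im[:,:,::-1])
E
```

```text
t: 18.45
tool_pos: [0.6152, -0.0133, 0.0678]
tool_rot: [-2.159, -2.282, 0.0]
contact_force: [0.3, 1.4, -0.4]
opening: 0.085
t: 19.2
tool_pos: [0.6141, -0.0131, 0.1808]
tool_rot: [-2.157, -2.281, 0.003]
contact_force: [-0.2, -0.0, -0.8]
opening: 0.0853
t 19.2 pos [ 0.6141 -0.0131  0.1808] F [-0.2 -0.  -0.8] open 0.0853 q6 -0.2
shift cm [-24.79 -22.06   0.13]
turn deg [-0.18 -0.04 -0.02]
```

View pics/w3.png

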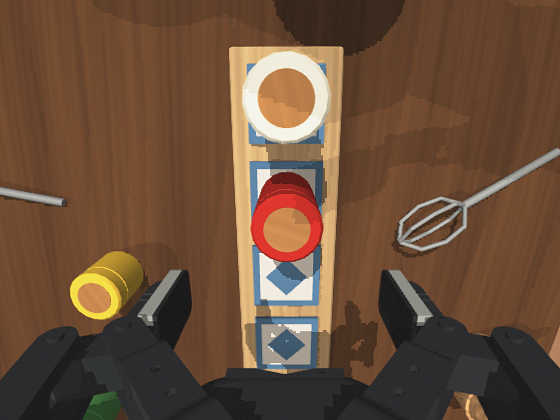

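The wrist view shows white (lid at 286,97) and red (lid at 287,228) both upright on tile_1 and tile_2. Now green.

```bash
python3 -m creep '[{"hand":1,"translation":[-2,-1.8,0],"delta_rot":[0,0,0]},{"hand":1,"translation":[-4,-3.5,0],"delta_rot":[0,0,0]},{"hand":1,"translation":[-4,-3.5,0],"delta_rot":[0,0,0]},{"hand":1,"translation":[-4,-3.5,0],"delta_rot":[0,0,0]},{"hand":1,"translation":[-4,-3.5,0],"delta_rot":[0,0,0]},{"hand":1,"translation":[-3.5,-3.2,0],"delta_rot":[0,0,0]},{"hand":1,"translation":[-2.3,-2,0],"delta_rot":[0,0,0]},{"hand":1,"translation":[-1,-1,0],"delta_rot":[0,0,0]}]'
python3 -m creep '[{"hand":1,"translation":[0,0,0],"delta_rot":[0,0,0]},{"hand":1,"translation":[0,0,0],"delta_rot":[0,0,0]}]'
python3 to.py green .039
```

```text
t: 20.25
tool_pos: [0.4078, -0.2736, 0.1812]
tool_rot: [-2.159, -2.278, -0.0]
contact_force: [0.1, -0.2, 0.1]
opening: 0.0854
t: 20.5
tool_pos: [0.4098, -0.2724, 0.1824]
tool_rot: [-2.157, -2.283, -0.001]
contact_force: [0.2, 0.1, -0.5]
opening: 0.0853
t 20.5 pos [ 0.4098 -0.2724  0.1824] F [ 0.2  0.1 -0.5] open 0.0853 q6 -0.8
shift cm [-0.05 -0.22 14.34]
turn deg [-0.01 -0.05  0.04]
```

```bash
python3 -m creep '[{"hand":1,"translation":[-0.1,-0.2,3.5],"delta_rot":[0,0,0]},{"hand":1,"translation":[0,0,4],"delta_rot":[0,0,0]},{"hand":1,"translation":[0,0,3.5],"delta_rot":[0,0,0]},{"hand":1,"translation":[0,0,2],"delta_rot":[0,0,0]},{"hand":1,"translation":[0,0,1.2],"delta_rot":[0,0,0]},{"hand":1,"translation":[0,0,0],"delta_rot":[0,0,0]},{"hand":1,"translation":[0,0,0],"delta_rot":[0,0,0]}]'
python3 to.py green .039
python3 -m creep '[{"hand":0,"translation":[0,0,0],"delta_rot":[0,0,0]},{"hand":0,"translation":[0,0,0],"delta_rot":[0,0,0]},{"hand":0,"translation":[0,0,0],"delta_rot":[0,0,0]},{"hand":0,"translation":[0,0,0],"delta_rot":[0,0,0]},{"hand":0,"translation":[0,0,0],"delta_rot":[0,0,0]},{"hand":0,"translation":[0,0,0],"delta_rot":[0,0,0]},{"hand":0,"translation":[0,0,0],"delta_rot":[0,0,0]}]' 40
python3 -m creep '[{"hand":0,"translation":[0,0,-2],"delta_rot":[0,0,0]},{"hand":0,"translation":[0,0,-4],"delta_rot":[0,0,0]},{"hand":0,"translation":[0,0,-3],"delta_rot":[0,0,0]},{"hand":0,"translation":[0,0,-2],"delta_rot":[0,0,0]},{"hand":0,"translation":[0,0,0],"delta_rot":[0,0,0]},{"hand":0,"translation":[0,0,0],"delta_rot":[0,0,0]}]'
python3 to.py t3 .15
```

```text
t: 21.38
tool_pos: [0.4083, -0.2747, 0.0419]
tool_rot: [2.157, 2.281, 0.0]
contact_force: [-0.5, 0.3, 0.4]
opening: 0.0855
t 21.38 pos [ 0.4083 -0.2747  0.0419] F [-0.5  0.3  0.4] open 0.0855 q6 -0.8
shift cm [ 0.18 -0.06  0.29]
turn deg [0.08 0.08 0.01]
t: 22.25
tool_pos: [0.4079, -0.2748, 0.0417]
tool_rot: [2.158, 2.281, -0.0]
contact_force: [-0.3, 0.8, 6.1]
opening: 0.0495
t: 23.0
tool_pos: [0.4066, -0.2736, 0.1491]
tool_rot: [-2.157, -2.281, 0.0]
contact_force: [-0.4, -0.1, -2.2]
opening: 0.0492
t 23.0 pos [ 0.4066 -0.2736  0.1491] F [-0.4 -0.1 -2.2] open 0.0492 q6 -0.8
shift cm [16.41 22.25 -0.1 ]
turn deg [-0.1  -0.11 -0.02]
```

```bash
python3 -m creep '[{"hand":0,"translation":[1,2,0],"delta_rot":[0,0,0]},{"hand":0,"translation":[2.6,3.7,0],"delta_rot":[0,0,0]},{"hand":0,"translation":[2.8,3.7,0],"delta_rot":[0,0,0]},{"hand":0,"translation":[2.8,3.7,0],"delta_rot":[0,0,0]},{"hand":0,"translation":[2.8,3.7,0],"delta_rot":[0,0,0]},{"hand":0,"translation":[2.4,3,0],"delta_rot":[0,0,0]},{"hand":0,"translation":[1.2,1.6,0],"delta_rot":[0,0,0]},{"hand":0,"translation":[0.7,0.8,0],"delta_rot":[0,0,0]}]'
python3 -m creep '[{"hand":0,"translation":[0,0,0],"delta_rot":[0,0,0]},{"hand":0,"translation":[0,0,0],"delta_rot":[0,0,0]}]'
python3 to.py t3 .058
```

```text
t: 24.0
tool_pos: [0.6197, -0.0987, 0.1494]
tool_rot: [-2.157, -2.282, 0.002]
contact_force: [-0.8, 0.3, -1.4]
opening: 0.0492
t: 24.25
tool_pos: [0.6193, -0.1, 0.1506]
tool_rot: [-2.16, -2.281, 0.001]
contact_force: [0.2, -0.9, -2.0]
opening: 0.0488
t 24.25 pos [ 0.6193 -0.1     0.1506] F [ 0.2 -0.9 -2. ] open 0.0488 q6 -0.33
shift cm [0.26 0.06 9.26]
turn deg [-0.04  0.01 -0.08]
```

```bash
python3 -m creep '[{"hand":0,"translation":[0.2,0,2],"delta_rot":[0,0,0]},{"hand":0,"translation":[0,0,3.5],"delta_rot":[0,0,0]},{"hand":0,"translation":[0,0,2],"delta_rot":[0,0,0]},{"hand":0,"translation":[0,0,0.8],"delta_rot":[0,0,0]},{"hand":0,"translation":[0,0,0.4],"delta_rot":[0,0,0]},{"hand":0,"translation":[0,0,0],"delta_rot":[0,0,0]},{"hand":0,"translation":[0,0,0],"delta_rot":[0,0,0]},{"hand":0,"translation":[0,0,0],"delta_rot":[0,0,0]}]'
python3 to.py t3 .058
```

```text
t: 25.25
tool_pos: [0.6204, -0.0973, 0.0647]
tool_rot: [2.158, 2.282, 0.001]
contact_force: [0.7, -0.1, -1.1]
opening: 0.0494
t 25.25 pos [ 0.6204 -0.0973  0.0647] F [ 0.7 -0.1 -1.1] open 0.0494 q6 -0.33
shift cm [ 0.   -0.07  0.67]
turn deg [ 0.08  0.03 -0.01]
```

```bash
python3 -m creep '[{"hand":0,"translation":[0.1,0,0.2],"delta_rot":[0,0,0]},{"hand":0,"translation":[0,0,0.15],"delta_rot":[0,0,0]},{"hand":0,"translation":[0,0,0],"delta_rot":[0,0,0]},{"hand":0,"translation":[0,0,0],"delta_rot":[0,0,0]}]'
python3 -m creep '[{"hand":0,"translation":[0,0,0.1],"delta_rot":[0,0,0]},{"hand":0,"translation":[0,0,0],"delta_rot":[0,0,0]},{"hand":0,"translation":[0,0,0],"delta_rot":[0,0,0]}]'
```

```text
t: 25.75
tool_pos: [0.6198, -0.0962, 0.0602]
tool_rot: [-2.159, -2.282, 0.0]
contact_force: [-0.3, 0.2, -0.8]
opening: 0.0491
t: 26.12
tool_pos: [0.6198, -0.0962, 0.0593]
tool_rot: [-2.159, -2.282, 0.0]
contact_force: [-0.2, 0.4, -1.3]
opening: 0.049
```

```bash
python3 -m creep '[{"hand":0,"translation":[0,0,0.1],"delta_rot":[0,0,0]},{"hand":0,"translation":[0,0,0],"delta_rot":[0,0,0]},{"hand":0,"translation":[0,0,0],"delta_rot":[0,0,0]}]'
python3 -m creep '[{"hand":0,"translation":[0,0,0.1],"delta_rot":[0,0,0]},{"hand":0,"translation":[0,0,0],"delta_rot":[0,0,0]},{"hand":0,"translation":[0,0,0],"delta_rot":[0,0,0]}]'
```

```text
t: 26.5
tool_pos: [0.6198, -0.0961, 0.0583]
tool_rot: [-2.159, -2.282, -0.0]
contact_force: [0.6, -0.0, -1.0]
opening: 0.049
t: 26.88
tool_pos: [0.6199, -0.0962, 0.0578]
tool_rot: [2.159, 2.282, 0.0]
contact_force: [-1.8, 0.7, 2.7]
opening: 0.0492
```

Contact made, so I'll release and go to yellow.

```bash
python3 -m creep '[{"hand":0.7,"translation":[0,0,-0.05],"delta_rot":[0,0,0]},{"hand":1,"translation":[0,0,0],"delta_rot":[0,0,0]},{"hand":1,"translation":[0,0,0],"delta_rot":[0,0,0]},{"hand":1,"translation":[0,0,0],"delta_rot":[0,0,0]},{"hand":1,"translation":[0,0,0],"delta_rot":[0,0,0]},{"hand":1,"translation":[0,0,0],"delta_rot":[0,0,0]}]'
python3 -m creep '[{"hand":1,"translation":[0,0,-2],"delta_rot":[0,0,0]},{"hand":1,"translation":[0,0,-4],"delta_rot":[0,0,0]},{"hand":1,"translation":[0,0,-4],"delta_rot":[0,0,0]},{"hand":1,"translation":[0,0,-1.5],"delta_rot":[0,0,0]},{"hand":1,"translation":[0,0,0],"delta_rot":[0,0,0]},{"hand":1,"translation":[0,0,0],"delta_rot":[0,0,0]}]'
python3 to.py yellow .16
python3 - <<'E'
from h import *
im,d=ctrl.get_image('wrist'); cv2.imwrite('pics/w4.png',im[:,:,::-1])
E
```

```text
t: 27.62
tool_pos: [0.6198, -0.0962, 0.0578]
tool_rot: [2.159, 2.282, 0.0]
contact_force: [0.6, 0.5, 0.6]
opening: 0.0853
t: 28.38
tool_pos: [0.6187, -0.0959, 0.1708]
tool_rot: [-2.157, -2.28, 0.002]
contact_force: [-0.4, -1.2, -0.1]
opening: 0.0852
t 28.38 pos [ 0.6187 -0.0959  0.1708] F [-0.4 -1.2 -0.1] open 0.0852 q6 -0.33
shift cm [ -0.39 -17.83   1.13]
turn deg [-0.17 -0.06 -0.02]
```

View pics/w4.png

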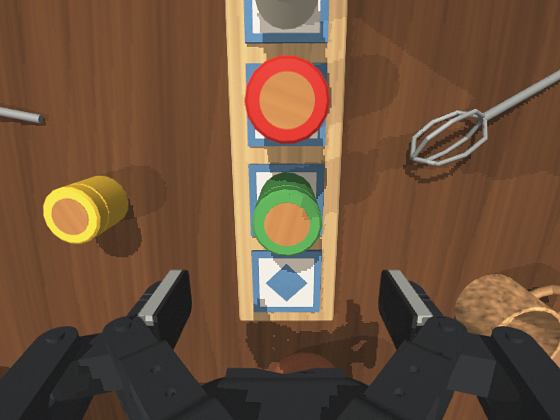

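The wrist view shows green upright on tile_3 (lid at 287,222) with red behind it at (287,100), and yellow still untouched at (72,215).

```bash
python3 -m creep '[{"hand":1,"translation":[0,-2,0],"delta_rot":[0,0,0]},{"hand":1,"translation":[-0.1,-4,0],"delta_rot":[0,0,0]},{"hand":1,"translation":[-0.1,-4,0],"delta_rot":[0,0,0]},{"hand":1,"translation":[-0.1,-4,0],"delta_rot":[0,0,0]},{"hand":1,"translation":[-0.1,-2.4,0],"delta_rot":[0,0,0]},{"hand":1,"translation":[0,-1.4,0],"delta_rot":[0,0,0]},{"hand":1,"translation":[0,0,0],"delta_rot":[0,0,0]},{"hand":1,"translation":[0,0,0],"delta_rot":[0,0,0]}]'
python3 to.py yellow .025
```

```text
t: 29.42
tool_pos: [0.4428, -0.1101, 0.1728]
tool_rot: [-2.159, -2.283, -0.0]
contact_force: [-0.2, -0.2, -0.2]
opening: 0.0857
t 29.43 pos [ 0.4428 -0.1101  0.1728] F [-0.2 -0.2 -0.2] open 0.0857 q6 -0.46
shift cm [ 0.05 -0.19 14.77]
turn deg [ 0.01 -0.01 -0.01]
```

```bash
python3 -m creep '[{"hand":1,"translation":[0,-0.1,3.5],"delta_rot":[0,0,0]},{"hand":1,"translation":[0,0,4],"delta_rot":[0,0,0]},{"hand":1,"translation":[0,0,3.5],"delta_rot":[0,0,0]},{"hand":1,"translation":[0,0,2],"delta_rot":[0,0,0]},{"hand":1,"translation":[0,0,1.5],"delta_rot":[0,0,0]},{"hand":1,"translation":[0,0,0],"delta_rot":[0,0,0]},{"hand":1,"translation":[0,0,0],"delta_rot":[0,0,0]}]'
python3 to.py yellow .025
python3 -m creep '[{"hand":0,"translation":[0,0,0],"delta_rot":[0,0,0]},{"hand":0,"translation":[0,0,0],"delta_rot":[0,0,0]},{"hand":0,"translation":[0,0,0],"delta_rot":[0,0,0]},{"hand":0,"translation":[0,0,0],"delta_rot":[0,0,0]},{"hand":0,"translation":[0,0,0],"delta_rot":[0,0,0]},{"hand":0,"translation":[0,0,0],"delta_rot":[0,0,0]},{"hand":0,"translation":[0,0,0],"delta_rot":[0,0,0]}]' 40
python3 -m creep '[{"hand":0,"translation":[0,0,-2],"delta_rot":[0,0,0]},{"hand":0,"translation":[0,0,-4],"delta_rot":[0,0,0]},{"hand":0,"translation":[0,0,-3],"delta_rot":[0,0,0]},{"hand":0,"translation":[0,0,-2],"delta_rot":[0,0,0]},{"hand":0,"translation":[0,0,0],"delta_rot":[0,0,0]},{"hand":0,"translation":[0,0,0],"delta_rot":[0,0,0]}]'
python3 to.py t4 .14
```

```text
t: 30.3
tool_pos: [0.4422, -0.1104, 0.0287]
tool_rot: [2.157, 2.282, 0.001]
contact_force: [0.4, 0.0, -0.1]
opening: 0.0855
t 30.3 pos [ 0.4422 -0.1104  0.0287] F [ 0.4  0.  -0.1] open 0.0855 q6 -0.46
shift cm [ 0.08 -0.13  0.37]
turn deg [ 0.08  0.04 -0.01]
t: 31.18
tool_pos: [0.442, -0.1104, 0.0287]
tool_rot: [2.158, 2.282, 0.001]
contact_force: [-1.1, 0.2, 5.5]
opening: 0.0492
t: 31.92
tool_pos: [0.4404, -0.1098, 0.1362]
tool_rot: [-2.157, -2.281, 0.001]
contact_force: [0.3, 0.2, -2.1]
opening: 0.0494
t 31.93 pos [ 0.4404 -0.1098  0.1362] F [ 0.3  0.2 -2.1] open 0.0494 q6 -0.46
shift cm [-8.16 17.98 -0.43]
turn deg [-0.13 -0.06 -0.02]
```

```bash
python3 -m creep '[{"hand":0,"translation":[-1.2,1.2,0],"delta_rot":[0,0,0]},{"hand":0,"translation":[-2.5,3,0],"delta_rot":[0,0,0]},{"hand":0,"translation":[-2.5,4,0],"delta_rot":[0,0,0]},{"hand":0,"translation":[-1.5,4,0],"delta_rot":[0,0,0]},{"hand":0,"translation":[-0.4,3.3,0],"delta_rot":[0,0,0]},{"hand":0,"translation":[0,1.7,0],"delta_rot":[0,0,0]},{"hand":0,"translation":[0,0.8,0],"delta_rot":[0,0,0]},{"hand":0,"translation":[0,0,0],"delta_rot":[0,0,0]}]'
python3 -m creep '[{"hand":0,"translation":[0,0,0],"delta_rot":[0,0,0]},{"hand":0,"translation":[0,0,0],"delta_rot":[0,0,0]}]'
python3 to.py t4 .045
```

```text
t: 32.92
tool_pos: [0.6249, -0.1806, 0.1363]
tool_rot: [-2.157, -2.281, 0.001]
contact_force: [0.0, 0.3, -1.6]
opening: 0.0491
t: 33.17
tool_pos: [0.6249, -0.181, 0.1378]
tool_rot: [-2.159, -2.282, 0.0]
contact_force: [0.6, -0.2, -1.2]
opening: 0.049
t 33.17 pos [ 0.6249 -0.181   0.1378] F [ 0.6 -0.2 -1.2] open 0.049 q6 -0.45
shift cm [-0.02 -0.05  9.28]
turn deg [-0.01 -0.   -0.03]
```

```bash
python3 -m creep '[{"hand":0,"translation":[0,-0.1,2],"delta_rot":[0,0,0]},{"hand":0,"translation":[0,0,3.5],"delta_rot":[0,0,0]},{"hand":0,"translation":[0,0,2],"delta_rot":[0,0,0]},{"hand":0,"translation":[0,0,0.8],"delta_rot":[0,0,0]},{"hand":0,"translation":[0,0,0.4],"delta_rot":[0,0,0]},{"hand":0,"translation":[0,0,0],"delta_rot":[0,0,0]},{"hand":0,"translation":[0,0,0],"delta_rot":[0,0,0]},{"hand":0,"translation":[0,0,0],"delta_rot":[0,0,0]}]'
python3 -m creep '[{"hand":0,"translation":[0,0,0.2],"delta_rot":[0,0,0]},{"hand":0,"translation":[0,0,0.1],"delta_rot":[0,0,0]},{"hand":0,"translation":[0,0,0],"delta_rot":[0,0,0]},{"hand":0,"translation":[0,0,0],"delta_rot":[0,0,0]}]'
python3 to.py t4 .045
```

```text
t: 34.17
tool_pos: [0.6251, -0.1812, 0.0517]
tool_rot: [2.158, 2.281, 0.001]
contact_force: [-0.3, -0.9, -1.6]
opening: 0.0497
t: 34.67
tool_pos: [0.6245, -0.181, 0.0478]
tool_rot: [-2.159, -2.282, 0.0]
contact_force: [-0.1, -0.6, -0.3]
opening: 0.0493
t 34.67 pos [ 0.6245 -0.181   0.0478] F [-0.1 -0.6 -0.3] open 0.0493 q6 -0.45
shift cm [-0.02 -0.01  0.28]
turn deg [-0.   -0.   -0.02]
```

```bash
python3 -m creep '[{"hand":0,"translation":[0,0,0.1],"delta_rot":[0,0,0]},{"hand":0,"translation":[0,0,0.1],"delta_rot":[0,0,0]},{"hand":0,"translation":[0,0,0],"delta_rot":[0,0,0]},{"hand":0,"translation":[0,0,0],"delta_rot":[0,0,0]}]'
python3 -m creep '[{"hand":0,"translation":[0,0,0.1],"delta_rot":[0,0,0]},{"hand":0,"translation":[0,0,0],"delta_rot":[0,0,0]},{"hand":0,"translation":[0,0,0],"delta_rot":[0,0,0]}]'
```

```text
t: 35.17
tool_pos: [0.6245, -0.181, 0.0458]
tool_rot: [-2.159, -2.282, 0.0]
contact_force: [0.8, -0.0, -1.3]
opening: 0.0492
t: 35.55
tool_pos: [0.6246, -0.181, 0.0448]
tool_rot: [2.159, 2.282, 0.0]
contact_force: [0.7, 0.0, -1.3]
opening: 0.0493
```

```bash
python3 -m creep '[{"hand":0,"translation":[0,0,0.1],"delta_rot":[0,0,0]},{"hand":0,"translation":[0,0,0],"delta_rot":[0,0,0]},{"hand":0,"translation":[0,0,0],"delta_rot":[0,0,0]}]'
```

```text
t: 35.92
tool_pos: [0.6246, -0.1811, 0.0448]
tool_rot: [-2.159, -2.283, 0.0]
contact_force: [-4.0, 0.8, 5.3]
opening: 0.049
```

```bash
python3 -m creep '[{"hand":0.7,"translation":[0,0,-0.05],"delta_rot":[0,0,0]},{"hand":1,"translation":[0,0,0],"delta_rot":[0,0,0]},{"hand":1,"translation":[0,0,0],"delta_rot":[0,0,0]},{"hand":1,"translation":[0,0,0],"delta_rot":[0,0,0]},{"hand":1,"translation":[0,0,0],"delta_rot":[0,0,0]},{"hand":1,"translation":[0,0,0],"delta_rot":[0,0,0]}]'
python3 -m creep '[{"hand":1,"translation":[0,0,-2],"delta_rot":[0,0,0]},{"hand":1,"translation":[0,0,-4],"delta_rot":[0,0,0]},{"hand":1,"translation":[0,0,-5],"delta_rot":[0,0,0]},{"hand":1,"translation":[0,0,-5],"delta_rot":[0,0,0]},{"hand":1,"translation":[0,0,-3],"delta_rot":[0,0,0]},{"hand":1,"translation":[0,-2,0],"delta_rot":[0,0,0]},{"hand":1,"translation":[0,-4,0],"delta_rot":[0,0,0]},{"hand":1,"translation":[0,-5,0],"delta_rot":[0,0,0]}]'
python3 -m creep '[{"hand":1,"translation":[0,-5,0],"delta_rot":[0,0,0]},{"hand":1,"translation":[0,-4,0],"delta_rot":[0,0,0]},{"hand":1,"translation":[0,-2,0],"delta_rot":[0,0,0]},{"hand":1,"translation":[0,0,0],"delta_rot":[0,0,0]},{"hand":1,"translation":[0,0,0],"delta_rot":[0,0,0]}]'
python3 - <<'E'
from h import *
for n in("scene","top"):
    im,d=ctrl.get_image(n); np.savez(f"{n}1.npz",im=im,d=d); cv2.imwrite(f'pics/{n}1.png',im[:,:,::-1])
E
```

```text
t: 36.67
tool_pos: [0.6245, -0.181, 0.0443]
tool_rot: [-2.159, -2.282, 0.0]
contact_force: [-0.3, -0.0, 0.4]
opening: 0.0853
t: 37.67
tool_pos: [0.5141, -0.1873, 0.2363]
tool_rot: [2.156, 2.282, 0.001]
contact_force: [-0.2, 0.4, 0.3]
opening: 0.0855
t: 38.3
tool_pos: [0.4055, -0.1934, 0.2354]
tool_rot: [2.157, 2.281, 0.001]
contact_force: [-0.2, -0.8, 0.4]
opening: 0.0855
```

View pics/scene1.png

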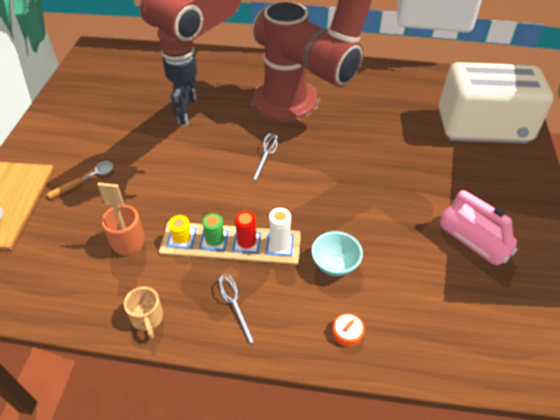

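View pics/top1.png

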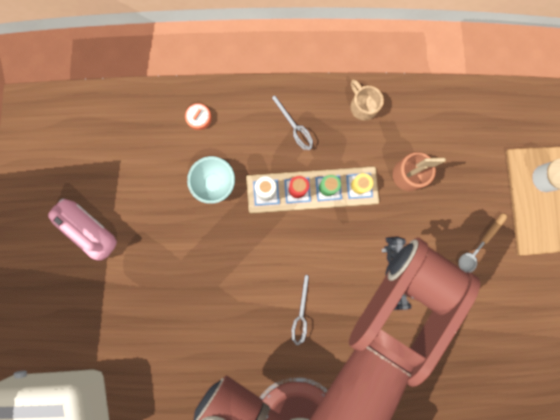

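Both views show all four upright on their tiles, with top-view lids at white (265,187), red (298,187), green (331,184) and yellow (362,183). The crock is still at (415,170). I'll measure the offsets next.

```bash
python3 - <<'E'
from m import *
T=dict(white=(.6103,.0703),red=(.6147,-.0133),green=(.6197,-.0973),yellow=(.6244,-.1812))
seeds={'top':dict(white=(265,187),red=(298,187),yellow=(362,183),green=(331,184)),
'scene':dict(white=(281,216),red=(245,217),yellow=(180,224),green=(213,220))}
for n in seeds:
    im=np.load(n+'1.npz')['im']
    for k,(x,y) in seeds[n].items():
        p,a,X=disc(n,im,k,x,y,H[k]+.016); print(n,k,p.round(1),a,'off mm',((X[:2]-T[k])*1000).round(1))
a=np.load('top0.npz')['im'];b=np.load('top1.npz')['im']
print('crock diff',np.abs(a.astype(int)-b)[150:195,392:450].max(2).mean())
E
```

```text
top white [265.  186.2] 97.375 off mm [-0.4 -0.6]
top red [298.9 184.7] 135.1875 off mm [ 0.1 -0.2]
top yellow [363.1 182.3] 96.125 off mm [-0.3  0.3]
top green [330.8 183.4] 135.0625 off mm [-0.1  2.2]
scene white [279.5 215.4] 68.0625 off mm [0.5 0.6]
scene red [244.7 218. ] 100.4375 off mm [1.2 0.8]
scene yellow [178.3 222.6] 79.3125 off mm [0.9 1.5]
scene green [211.7 220.4] 105.875 off mm [0.8 3.3]
crock diff 1.1827586206896552
```

All four are within about 3.5 mm of their tile centres and the crock hasn't moved, so I'm handing in.

```bash
python3 -c "
from station import ctrl
print(ctrl.finish_job())"
```

```text
the job is handed in; nothing more can be done
None
```

All four canisters are standing on their tiles in height order, and I handed the job in at about 38 s on the robot's clock. The crock is at the tile_4 end, so yellow is on tile_4, then green on tile_3, red on tile_2 and white on tile_1. I lowered each one until the wrist force showed contact with the tile, then released it.

- **Position:** in both the top and scene views, each canister's centre is within about 3.5 mm of its tile's centre. Green is the farthest off, 2.2 mm in the top view and 3.4 mm in the scene view; the limit is 12 mm. The two views disagree by about 1–1.5 mm, which is within the camera calibration.
- **Standing:** all four look upright in both pictures.
- **Crock:** it looks the same in the top view before and after, so it has not shifted.
- **Robot:** the gripper is open and empty, clear of everything.

No check failed. The hand-in gives no verdict.

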